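# Load the ink-bottle mixer and jog it

### The arm

A 6-joint arm with a two-finger parallel gripper is mounted at the origin on the work surface. World frame = base frame: x ahead of the robot, y to its left, z up, the work surface at z = 0. Lengths are in mm, angles in rad, forces in N, time in s.
With the tool pointing down it reaches from about 400 to 925 mm from the base axis. Payload 12.5 kg.
Tool frame: the origin (TCP) lies midway between the tips of the shut fingers; the grasp point (between the pads) lies 19 mm behind it (env.tcp_to_grasp is the distance from the TCP to the grasp point, in mm); z points along the fingers, y is the line along which they close (so a half turn about z gives the same grasp; the last joint's range is limited). The gripper opens to 95 mm and grips with 3 to 60 N. Pads are 20 mm wide; open, the fingers measure 119 mm over their backs; the gripper's body (75 mm by 180 mm) begins 59 mm behind the grasp point.
Start: joints at [-1.42, 0.491, 1.559, -0, 1.092, -0.106], TCP at [158.764, -604.517, 214.661] pointing down, gripper open.
Joint ranges: [-3.1, 3.1], [-0.84, 2.19], [0.05, 2.79], [-1.13, 4.28], [0.06, 2.93], [-2.69, 2.69]. Speed limits (rad/s): [2.22, 2.22, 2.79, 3.14, 3.14, 3.14].

### API

Orientations are given as [roll, pitch, yaw] about the fixed x, y, z axes, in that order (R = Rz(yaw) Ry(pitch) Rx(roll)).
In Python, from cell import env gives the robot as it stands. The module is installed in compiled form; this text tells all that it offers.
- The arm moves only by the tool step_arm, never from a script. Its argument "plan" is a list that holds one entry, the list of rows, each a list of 5 numbers: the shift along the tool's x, y, z in mm, then the turn about the tool's z in degrees, then the opening, from -1 (shut) to 1 (fully open). A call has 1 to 8 rows; each row is the pose to reach, as a shift and turn from the pose commanded when the call began, along the tool's axes at that moment; what a row does not reach only later rows make up. A row lasts 1/12 s, in which the tool goes at most 41.7 mm and 7.16 degrees, less where a joint would pass 70% of its speed; a pose out of reach is approached as far as the arm can. A call with a gripper value outside its range is refused whole. The fingers move at their own pace and stop on an object; the grip force is fixed at half the most. Time passes only in rows, so rows that repeat a pose let the fingers close. It gives the time, the measured TCP pose, the force, the opening and the grip force at its end, in the units of the state.
- env.state(): the state, without advancing time (a new reading comes with each control period).
- env.read_camera(name): name is "scene" or "top" or "wrist"; returns the picture (384x512x3 uint8, blue, green, red); there is no depth.
- env.get_calibration(name): a dict with "K" (3x3 intrinsics, pixels), "D" ([k1, k2, p1, p2, k3] as OpenCV has them; the pictures are not rectified), "extrinsics" (4x4, takes a point from world to camera coordinates). Camera axes: x right, y up, looking along -z (the intrinsics and any distortion apply to the point x, -y, -z); pixel columns grow to the right and rows downward; lengths in mm; the calibration is good to about 2 mm. A picture is of the moment at which its call begins: read the wrist's pose just before it. get_calibration takes no time and is no camera call; for the wrist camera it gives the pose at the moment of the call.
- env.job_done(): hands the job in; it is judged then, once.
The state is a dict: "t": time; "joints": joint angles; "qvel": joint speeds; "tau": joint torques, N m; "eef_pos": TCP position; "tcp_rot": TCP orientation; "ft_force": force on the tool from outside, world axes, zero at the start; "moment": the same for the moment, N m; "opening": opening from 0.0 (shut) to 1.0 (fully open); "grip_force": force on a finger pad.
Only numpy, scipy, OpenCV 4.12 (cv2) and the standard library are available. Lean on these libraries where they do the work, as an engineer would, in place of code of your own. Each camera call takes 0.05 s, during which the arm holds its last target. There are 200 camera calls.

### The job

With the fingertips, feel down to the bottom of the bottle mixer's cup for the rubber spacer from the last job; if it is there, lift it out and put it in the footed wooden tray (if not, it already lies there). Then lower the olive ink bottle upright into the cup and do not let go until it is fully home on the cup's floor. Last, tilt the mixer's toggle well over, away from the cup, hold it there for a good second and let it spring back; leave everything else on the table where it is, and never tilt the toggle the other way.

Things in the scene. Friction and masses are not known exactly. Their poses are not given: they have to be found in the camera images.
- mixer: Orbital bottle mixer, fixed: grey base 150 (x) x 290 (y) x 22 high; origin at the centre of its underside, z up. At its -y end stands the aluminium cup (see cup_floor); from y = -38 to +141 stands the white motor housing, 140 deep (x), top at z = 88, which carries the toggle at (0, 25).
- cup_floor (a point): Centre of the cup's inner floor, 40 above the table, at (0, -92, 40) of the mixer; axes as the mixer's. The open-topped rectangular cup is 90 (x) x 60 (y) inside and 50 deep, walls 5 thick; its rim, 90 above the table, flares outwards by 6 at 45 degrees over the top 6. The spacer may lie flat on this floor, within 5 of the middle and square to the cup, 54 side along y (pose not reported).
- tray: Fixed footed tray of dark wood, 116 x 116, origin at the centre of its underside: inner floor 106 x 106 at 40 above the table, rim at 48. The spacer (black rubber block with two orange stripes, 30 (x) x 54 (y) x 22 high, 50 to 75 g) belongs here; if it is not in the cup it already lies here from the start, within 30 of the middle.
- ink_bottle: Fresh ink bottle, closed, olive plastic with a cream label on both broad faces, 0.45 to 0.65 kg. Rectangular body 86 (x) x 56 (y) x 112 high, shoulder (60 x 44) up to 123, neck diameter 32, black round screw cap of diameter 40 from z = 134 to 160. Origin at the centre of its underside, z up. It fits the cup with its long side along the cup's long (x) side, either way round, with 2 clearance on each side; fully home its origin is at cup_floor.
- toggle (a joint): Tilt of the toggle in rad: 0 upright and at rest, positive = leaning away from the cup (towards the mixer's +y), stops at -0.5 and +0.5. Spring-centred, 0.3 N m per rad: about 3.5 N near the knob to hold it hard over; springs back when let go.
- toggle_tip (a point): Centre of the toggle's steel knob, diameter 16, 132 above the table when upright. The toggle is a slim round bat, 7 to 9 in diameter below the knob, that pivots 46 below this point (2 below the housing's top) about the mixer's x axis; its top is 9 above this point.
- amber_bottle: Bystander: round amber bottle with a white cap, diameter 72, 165 high; origin at the centre of its underside.
- inkstone: Bystander: round black-grey inkstone with its lid on, diameter 116, 34 high; origin at the centre of its underside.
- seal: Bystander: square stone seal standing on end, 24 x 24 x 58; origin at the centre of its underside.
- water_cup: Bystander: blue ceramic water cup, diameter 72, 85 high; origin at the centre of its underside.
- remote: Bystander: dark green remote control lying flat, 44 (x) x 150 (y) x 18; origin at the centre of its underside.
- paperweight: Bystander: black bar paperweight with a brass knob, 26 (x) x 150 (y) x 16 (knob to 22); origin at the centre of its underside.
- brush_pen: Bystander: black brush pen lying flat, 12 x 135 (y); origin at the centre of its underside.
- pigment_jar: Bystander: small glass pigment jar with a white lid, diameter 29, 32 high, standing on the mixer's housing some 87 beyond the toggle on its far side from the cup, so its lid is 120 above the table; origin at the centre of its underside.

How it is judged (in metres and radians):
On the way, in this order (a step that is already met when the one before it is completed fails the run):
1. the fingertips, inside the cup, have felt its floor or what lies on it (horizontal distance between the grasp point and cup_floor below 0.03 m and z of the grasp point in the frame of cup_floor below 0.06 m and contact force between the fingers and anything else above 0.5 N), for 0.05 s.
2. the ink bottle stands fully home on the cup's floor while the fingers still hold it (horizontal distance between ink_bottle and cup_floor below 0.006 m and z of ink_bottle in the frame of cup_floor below 0.004 m and angle between ink_bottle's own z axis and vertical below 0.06 rad and contact force between the fingers and ink_bottle above 1 N), for 0.05 s.
3. with the bottle home, the toggle is held over away from the cup (beyond 0.33 rad) for 0.8 s (horizontal distance between ink_bottle and cup_floor below 0.006 m and z of ink_bottle in the frame of cup_floor below 0.004 m and angle between ink_bottle's own z axis and vertical below 0.06 rad and value of joint toggle above 0.33 rad), for 0.8 s.
At the end, for the whole second after the job is handed in: The ink bottle stands in the cup, at rest, upright (tilt under 0.06 rad), within 6 mm of the cup's centre and within 4 mm of its floor; the toggle is back within 0.06 rad of upright; the spacer rests in the tray (which carries at least 0.3 N) (horizontal distance between ink_bottle and cup_floor below 0.006 m and z of ink_bottle in the frame of cup_floor below 0.004 m and angle between ink_bottle's own z axis and vertical below 0.06 rad and linear speed of ink_bottle below 0.02 m/s and value of joint toggle between -0.06 and 0.06 rad and contact force between tray and anything else above 0.3 N); the robot touches nothing.
It fails at once if a bystander (the amber bottle, the inkstone, the seal, the water cup, the remote control, the paperweight, the brush pen, the pigment jar) is moved by more than 25 mm (distance of any of amber_bottle, inkstone, seal, water_cup, remote, paperweight, brush_pen, pigment_jar from where it was at the start of the episode above 0.025 m).
It fails at once if the toggle is tilted towards the cup by more than 0.25 rad (value of joint toggle below -0.25 rad).
It also fails if it takes over 70 s, if anything falls off the work surface, if the arm or the gripper's body presses on something with over 40 N, if the wrist force passes 120 N, or if a joint passes its speed limit or range.

## Working session

There is one attempt and no reset: what is moved stays moved. The work goes in short steps, Python scripts to look and compute and a tool call to move; the robot and the scene stay as the last step left them, time stands still between calls to the robot, and variables do not carry over. Pictures are saved under pics/ and viewed, at most 13 in all, crops included, and the job is handed in when it is done.

Besides the shell and the picture viewer there is one more tool, called after "Call:" as a command line: name --argument value ..., lists and objects as JSON in quotes. step_arm: Moves the arm, as the interface text tells. Its arguments: {"type":"object","properties":{"plan":{"type":"array"}},"required":["plan"]}

```bash
mkdir -p pics; cat > h.py <<'E'
import numpy as np, cv2
from cell import env
def ray(c,px):
    K=np.array(c["K"],float);D=np.array(c["D"],float);E=np.array(c["extrinsics"],float)
    u=cv2.undistortPoints(np.array(px,float).reshape(-1,1,2),K,D).reshape(-1,2)
    d=np.c_[u[:,0],-u[:,1],-np.ones(len(u))]@E[:3,:3]
    o=-E[:3,:3].T@E[:3,3]
    return o,d/np.linalg.norm(d,axis=1)[:,None]
def plane(c,px,z):
    o,d=ray(c,px); return o+d*((z-o[2])/d[:,2])[:,None]
def tri(c1,p1,c2,p2):
    o1,d1=ray(c1,[p1]);o2,d2=ray(c2,[p2]);d1=d1[0];d2=d2[0]
    s=np.linalg.lstsq(np.c_[d1,-d2],o2-o1,rcond=None)[0]
    a=o1+s[0]*d1;b=o2+s[1]*d2
    return (a+b)/2,np.linalg.norm(a-b)
def proj(c,P):
    K=np.array(c["K"],float);D=np.array(c["D"],float);E=np.array(c["extrinsics"],float)
    q=np.atleast_2d(P)@E[:3,:3].T+E[:3,3]; q=q*[1,-1,-1]
    return cv2.projectPoints(q,np.zeros(3),np.zeros(3),K,D)[0].reshape(-1,2)
E
python3 - <<'E'
from h import *
for n in("scene","top","wrist"):
    c=env.get_calibration(n);im=env.read_camera(n);cv2.imwrite(f"pics/{n}0.png",im)
    E=np.array(c["extrinsics"]);print(n,np.round(-E[:3,:3].T@E[:3,3]),np.round(E[:3,:3],2).tolist(),np.round(c["K"]).tolist())
s=env.state();print(s["tcp_rot"],s["opening"],s["ft_force"],env.tcp_to_grasp)
a=[cv2.imread(f"pics/{n}0.png") for n in("scene","top")]
for n,i in zip("st",a): cv2.imwrite(f"pics/{n}b.png",cv2.resize(i,(800,600),interpolation=cv2.INTER_CUBIC))
E
```

```text
scene [1312. -115.  881.] [[0.15, 0.99, 0.0], [-0.72, 0.11, 0.68], [0.68, -0.1, 0.73]] [[359.0, 0.0, 258.0], [0.0, 359.0, 196.0], [0.0, 0.0, 1.0]]
top [ 389.   -6. 1370.] [[-0.02, -1.0, -0.02], [0.99, -0.02, 0.16], [-0.16, -0.02, 0.99]] [[349.0, 0.0, 258.0], [0.0, 349.0, 189.0], [0.0, 0.0, 1.0]]
wrist [ 229. -588.  385.] [[0.25, -0.97, -0.0], [0.93, 0.24, -0.26], [0.25, 0.06, 0.97]] [[273.0, 0.0, 253.0], [0.0, 273.0, 192.0], [0.0, 0.0, 1.0]]
[-3.14078152e+00 -8.81136673e-05  2.56781319e-01] 0.9999820099686441 [ 0.71812514  0.55451058 -0.10041554] 18.8
```

View pics/tb.png

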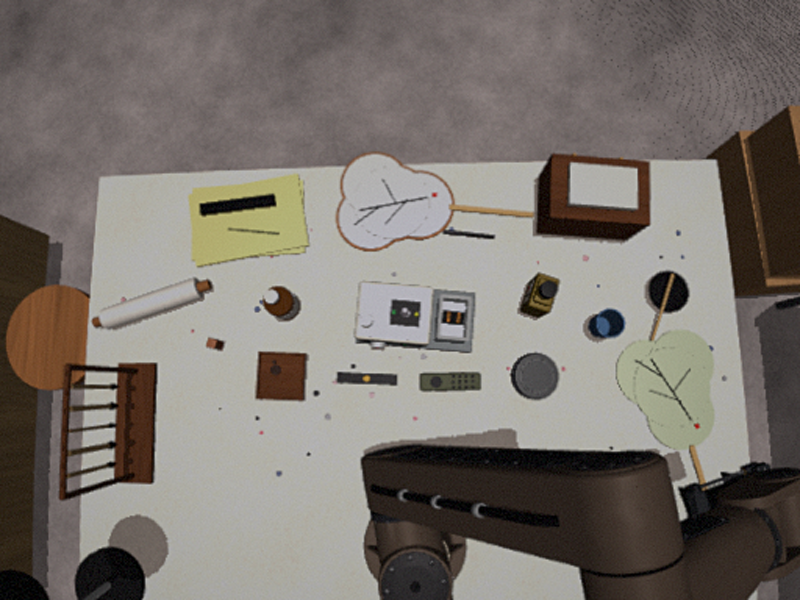

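View pics/sb.png

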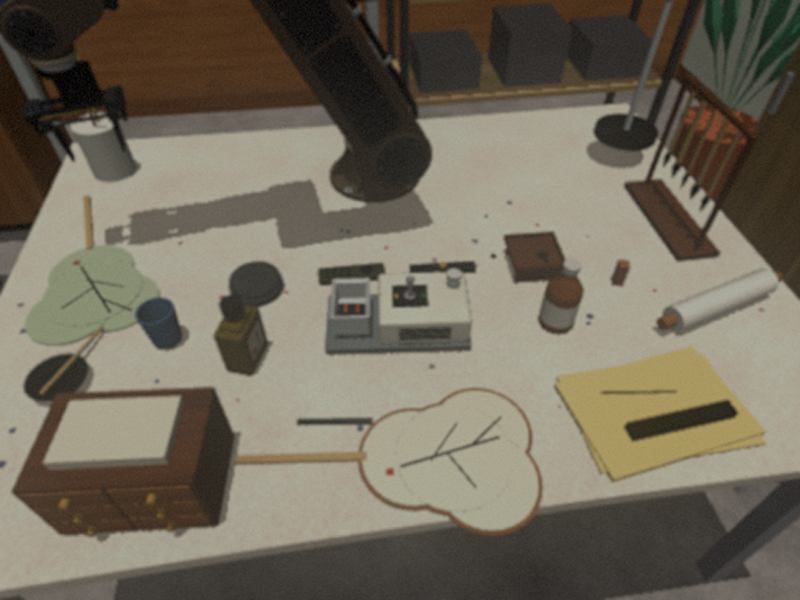

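The top view shows the spacer (orange stripes) in the cup at about (453,320), the olive bottle at (541,295), the tray at (281,376), the toggle near (408,314) and the amber bottle at (280,302). The scene view agrees, with the cup at (350,305), cap at (233,308) and knob at (411,283).

```bash
python3 - <<'E'
from h import *
s=env.get_calibration("scene");t=env.get_calibration("top");k=.64
def T(n,a,b):
    P,g=tri(t,np.array(a)*k,s,np.array(b)*k);print(n,P.round(),round(g,1))
T("cap",(546,288),(232,302));T("knob",(409,313),(411,281));T("spacer",(453,319),(351,308))
T("amber cap",(275,296),(572,266)); T("traycorner far-left",(306,353),(553,235))
T("jar",(366,322),(454,274))
print("tray",plane(t,np.array([(258,352),(306,353),(304,400),(257,399)])*k,48).round().tolist())
print("cup rim",plane(t,np.array([(434,289),(475,291),(471,352),(430,348)])*k,90).round().tolist())
print("housing L",plane(t,np.array([(361,282),(356,343)])*k,88).round().tolist())
print("others",plane(t,np.array([(606,322),(535,376),(450,381),(366,378),(215,344),(470,235)])*k,30).round().tolist())
im=cv2.imread("pics/top0.png")
cr=cv2.resize(im[165:265,215:375],(800,500),interpolation=cv2.INTER_CUBIC);cv2.imwrite("pics/topcrop.png",cr)
E
```

```text
cap [ 592. -311.  159.] 2.8
knob [549.   8. 124.] 13.7
spacer [ 539. -105.   55.] 0.0
amber cap [591. 309. 160.] 9.7
traycorner far-left [473. 276. 140.] 82.9
jar [531. 103. 112.] 2.4
tray [[470.0, 373.0, 48.0], [465.0, 254.0, 48.0], [352.0, 259.0, 48.0], [356.0, 374.0, 48.0]]
cup rim [[608.0, -60.0, 90.0], [601.0, -157.0, 90.0], [456.0, -142.0, 90.0], [468.0, -46.0, 90.0]]
housing L [[630.0, 114.0, 88.0], [484.0, 128.0, 88.0]]
others [[524.0, -488.0, 30.0], [397.0, -302.0, 30.0], [390.0, -94.0, 30.0], [402.0, 110.0, 30.0], [493.0, 488.0, 30.0], [755.0, -158.0, 30.0]]
```

View pics/topcrop.png

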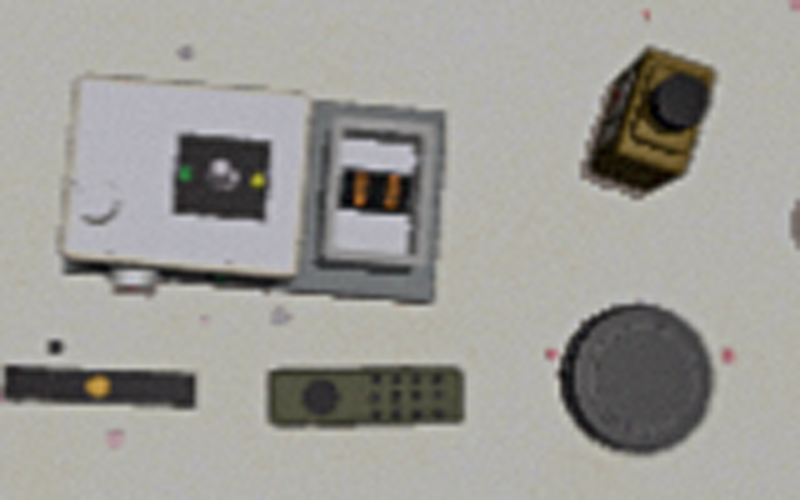

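Spacer is in the cup (two orange stripes at crop (375,190)). Moving over the cup, turning the fingers to close along the cup's x.

Call:
step_arm --plan '[[[490,-385,-40,-69,1],[490,-385,-40,-69,1],[490,-385,-40,-69,1],[490,-385,-40,-69,1],[490,-385,-40,-69,1],[490,-385,-40,-69,1],[490,-385,-40,-69,1],[490,-385,-40,-69,1]]]'

```text
t: 0.82
eef_pos: [360.3, -337.5, 236.1]
tcp_rot: [3.142, 0.0, 1.263]
ft_force: [1.1, -0.8, -0.5]
opening: 0.999
grip_force: 0.0
```

Call:
step_arm --plan '[[[265,95,-15,-10,1],[265,95,-15,-10,1],[265,95,-15,-10,1],[265,95,-15,-10,1],[265,95,-15,-10,0.3],[265,95,-15,-10,0.3],[265,95,-15,-10,0.3],[265,95,-15,-10,0.3]]]'

```text
t: 1.48
eef_pos: [534.3, -112.6, 251.0]
tcp_rot: [3.141, -0.001, 1.435]
ft_force: [-0.1, -0.2, 0.4]
opening: 0.777
grip_force: 0.0
```

```bash
python3 - <<'E'
from h import *
import pickle
s=env.state();c=env.get_calibration("wrist");im=env.read_camera("wrist")
cv2.imwrite("pics/w1.png",im);pickle.dump(c,open("w1.pkl","wb"));print(s["eef_pos"],s["tcp_rot"],s["opening"])
cv2.imwrite("pics/w1b.png",cv2.resize(im,(800,600),interpolation=cv2.INTER_CUBIC))
E
```

```text
[ 534.28089261 -112.62169642  250.99927237] [ 3.14068163e+00 -6.59038236e-04  1.43524969e+00] 0.7774548371778623
```

View pics/w1b.png

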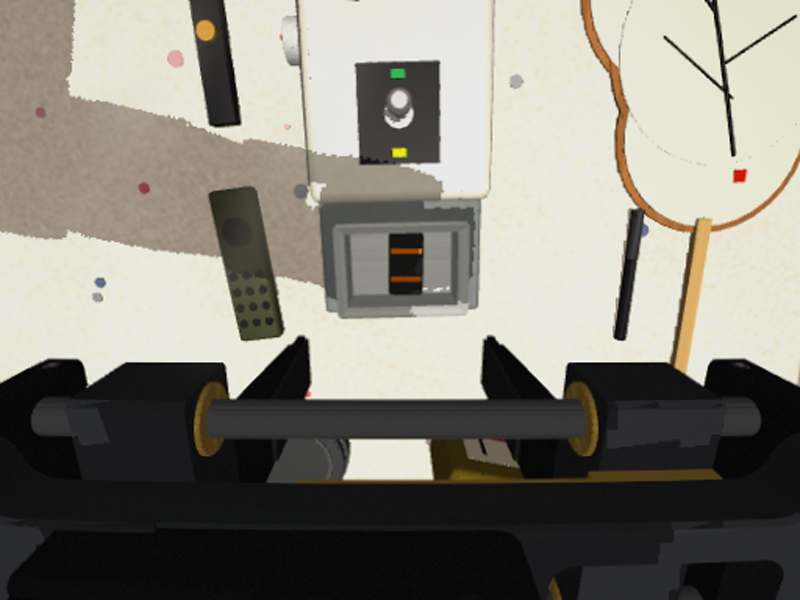

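The wrist view shows the spacer in the cup (black block x 388–423, y 234–295), knob at (399,99), green mark (398,73), yellow (399,152), housing front corners (312,199),(490,197), cup rim outer about (334,222)–(475,317).

```bash
python3 - <<'E'
from h import *
import pickle
c=pickle.load(open("w1.pkl","rb"));im=cv2.imread("pics/w1.png");k=.64
hsv=cv2.cvtColor(im,cv2.COLOR_BGR2HSV)
def cen(lo,hi,x0,y0,x1,y1):
    m=cv2.inRange(hsv,lo,hi);mm=np.zeros_like(m);mm[y0:y1,x0:x1]=m[y0:y1,x0:x1]
    n,l,st,ce=cv2.connectedComponentsWithStats(mm);return [(ce[i].round(2).tolist(),st[i].tolist()) for i in range(1,n) if st[i][4]>15]
o=cen((5,120,80),(22,255,255),240,145,280,195);g=cen((50,100,80),(85,255,255),240,35,270,60);y=cen((25,120,120),(35,255,255),240,85,270,110)
print(o,g,y)
for n,l,z in(("stripe",o,62),("green",g,89),("yellow",y,89)):
    for a in l: print(n,plane(c,[a[0]],z).round(1))
print("spacer corners",plane(c,np.array([(388,234),(423,234),(424,295),(389,295)])*k,62).round(1).tolist())
print("housing front",plane(c,np.array([(312,199),(490,197)])*k,88).round(1).tolist())
print("rim outer",plane(c,np.array([(333,222),(476,221),(470,317),(336,317)])*k,90).round(1).tolist())
t=env.get_calibration("top")
for a,z in(((221,175),141),): pass
# heights by two views (top crop px -> 215+u/5,165+v/5)
s=lambda u,v:(215+u/5,165+v/5)
for n,a,b in(("green",g[0][0],s(185,174)),("yellow",y[0][0],s(257,181)),("knob",(255.5,63.5),s(220,172)),("st1",o[0][0],s(361,190)),("st2",o[1][0],s(395,191))):
    print(n,[x.round(1) if hasattr(x,'round') else x for x in tri(c,a,t,b)])
cv2.imwrite("pics/cupz.png",cv2.resize(im[125:210,195:315],(800,567),interpolation=cv2.INTER_CUBIC))
E
```

```text
[([259.75, 160.46], [250, 159, 21, 4, 80]), ([259.5, 178.0], [250, 177, 20, 3, 60])] [([254.34, 46.57], [250, 44, 10, 6, 58])] [([255.09, 97.38], [251, 94, 9, 7, 56])]
stripe [[546.1 -96.7  62. ]]
stripe [[ 542.7 -120.2   62. ]]
green [[556.7  35.2  89. ]]
yellow [[550.2 -18.8  89. ]]
spacer corners [[533.1, -80.6, 62.0], [562.2, -84.6, 62.0], [556.8, -137.3, 62.0], [526.6, -133.1, 62.0]]
housing front [[480.0, -43.5, 88.0], [615.1, -60.5, 88.0]]
rim outer [[493.3, -62.8, 90.0], [602.5, -77.0, 90.0], [590.8, -153.4, 90.0], [482.5, -138.5, 90.0]]
green [array([556.7,  37.7,  77.2]), np.float64(0.9)]
yellow [array([551. , -16.6,  64.5]), np.float64(1.1)]
knob [array([553.3,  11.6, 117.4]), np.float64(3.0)]
st1 [array([545.1, -96.6,  52.4]), np.float64(3.7)]
st2 [array([ 542.3, -120.8,   57.6]), np.float64(1.0)]
```

View pics/cupz.png

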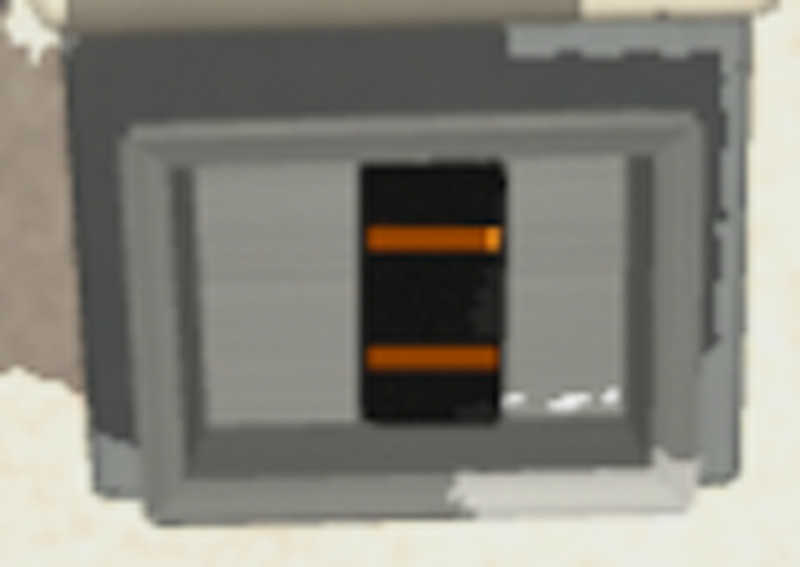

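The zoom shows the rim's outer corners at (122,128),(705,113),(690,513),(150,523) and the spacer between (362,163) and (502,422).

```bash
python3 - <<'E'
from h import *
import pickle
c=pickle.load(open("w1.pkl","rb"));f=lambda a:np.array(a)/6.6667+[195,125]-.43
R=lambda a,z:plane(c,f(a),z)
def show(n,P):
    e=P[1]-P[0];e2=P[2]-P[3];print(n,P.mean(0).round(1),"sides",np.linalg.norm(np.diff(np.r_[P,P[:1]],axis=0),axis=1).round(1),"yaw",np.degrees(np.arctan2(e[1],e[0])).round(1),np.degrees(np.arctan2(e2[1],e2[0])).round(1))
show("rim",R([(122,128),(705,113),(690,513),(150,523)],90))
show("spacer",R([(362,163),(502,160),(500,422),(363,422)],62))
show("floor",R([(205,425),(622,412),(622,412),(205,425)],40))
print(env.state()["eef_pos"],env.state()["tcp_rot"])
E
```

```text
rim [ 540.6 -107.8   90. ] sides [105.3  75.4 103.2  74.7] yaw -6.4 -6.7
spacer [ 544.2 -107.5   62. ] sides [27.5 53.1 28.  52.5] yaw -6.6 -7.8
floor [ 536.7 -138.    40. ] sides [90.3  0.  90.3  0. ] yaw -6.0 -6.0
[ 532.86154143 -114.36443666  250.70279866] [-3.14145482e+00 -8.55461087e-05  1.43527559e+00]
```

Call:
step_arm --plan '[[[8,10.5,0,-1,0],[8,10.5,0,-1,0],[8,10.5,50,-1,0],[8,10.5,90,-1,-0.03],[8,10.5,130,-1,-0.03],[8,10.5,150,-1,-0.03],[8,10.5,150,-1,-0.03],[8,10.5,150,-1,-0.03]]]'

```text
t: 2.2
eef_pos: [542.9, -110.9, 100.6]
tcp_rot: [-3.139, -0.0, 1.448]
ft_force: [0.4, -0.3, 1.3]
opening: 0.489
grip_force: 0.0
```

```bash
python3 - <<'E'
from h import *
import pickle
s=env.state();c=env.get_calibration("wrist");im=env.read_camera("wrist")
cv2.imwrite("pics/w2.png",im);pickle.dump(c,open("w2.pkl","wb"));print(s["eef_pos"],s["tcp_rot"],s["opening"])
cv2.imwrite("pics/w2b.png",cv2.resize(im,(800,600),interpolation=cv2.INTER_CUBIC))
E
```

```text
[ 542.86751197 -110.93379838  100.62922814] [-3.13948650e+00 -2.96866961e-04  1.44758161e+00] 0.48873755394980645
```

View pics/w2b.png

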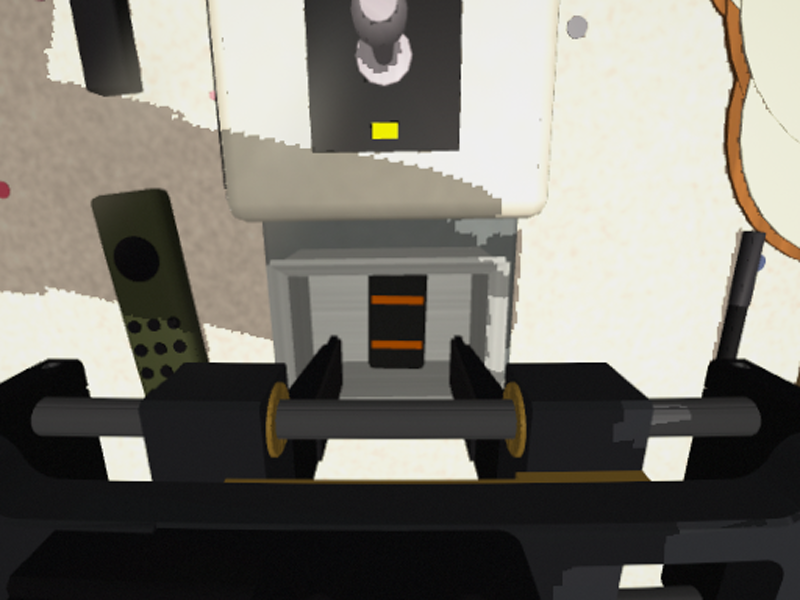

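The fingers (tips at about (337,340) and (455,340)) straddle the spacer (372–426) centrally. Descending.

Call:
step_arm --plan '[[[2.5,0,20,-0.5,-0.03],[2.5,0,40,-0.5,-0.03],[2.5,0,50,-0.5,-0.03],[2.5,0,56,-0.5,-0.03],[2.5,0,56,-0.5,-0.5],[2.5,0,56,-0.5,-0.8],[2.5,0,56,-0.5,-0.8],[2.5,0,56,-0.5,-0.8]]]'

```text
t: 2.92
eef_pos: [544.1, -107.9, 46.1]
tcp_rot: [3.14, 0.001, 1.458]
ft_force: [0.5, 0.0, 5.4]
opening: 0.315
grip_force: 29.9
```

Call:
step_arm --plan '[[[0,0,0,0,-0.8],[0,0,0,0,-0.8],[0,0,-10,0,-0.8],[0,0,-20,0,-0.8]]]'

```text
t: 3.25
eef_pos: [543.4, -107.6, 65.7]
tcp_rot: [-3.141, -0.0, 1.458]
ft_force: [0.3, 0.4, -0.3]
opening: 0.315
grip_force: 29.9
```

Call:
step_arm --plan '[[[0,0,-40,0,-0.8],[0,0,-80,0,-0.8],[0,0,-110,0,-0.8],[405,-179,-110,0,-0.8],[405,-179,-110,0,-0.8],[405,-179,-110,0,-0.8],[405,-179,-110,0,-0.8],[405,-179,-110,0,-0.8]]]'

```text
t: 3.92
eef_pos: [480.5, 92.7, 176.2]
tcp_rot: [3.14, -0.0, 1.457]
ft_force: [1.1, 0.8, -0.2]
opening: 0.311
grip_force: 29.9
```

```bash
python3 - <<'E'
from cell import env
s=env.state();print(s["eef_pos"],s["tcp_rot"],s["opening"])
E
```

```text
[480.46888793  92.72330007 176.20146003] [ 3.14032261e+00 -1.65240147e-04  1.45692299e+00] 0.3108977943327486
```

Call:
step_arm --plan '[[[212,-94,0,0,-0.8],[212,-94,0,0,-0.8],[212,-94,0,0,-0.8],[212,-94,0,0,-0.8],[212,-94,0,0,-0.8],[212,-94,0,0,-0.8],[212,-94,0,0,-0.8],[212,-94,0,0,-0.8]]]'

```text
t: 4.58
eef_pos: [411.3, 313.4, 175.7]
tcp_rot: [3.141, -0.0, 1.46]
ft_force: [0.3, -0.4, -1.0]
opening: 0.316
grip_force: 29.9
```

```bash
python3 - <<'E'
from h import *
s=env.state();c=env.get_calibration("wrist");im=env.read_camera("wrist")
print(s["eef_pos"],s["tcp_rot"],s["opening"])
cv2.imwrite("pics/w3b.png",cv2.resize(im,(800,600),interpolation=cv2.INTER_CUBIC))
E
```

```text
[411.34603453 313.39475169 175.74155993] [ 3.14099397e+00 -2.62359249e-04  1.46029961e+00] 0.31572456255894066
```

View pics/w3b.png

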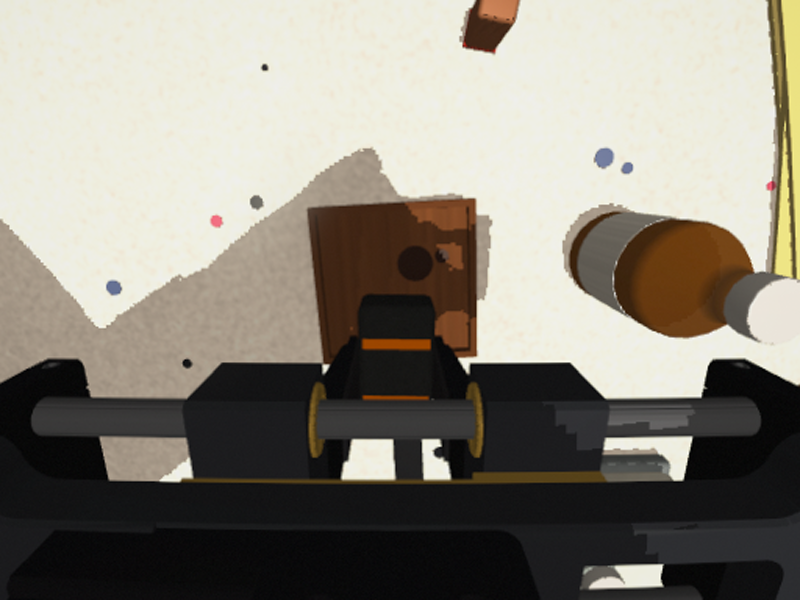

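The spacer is held; the tray's rim corners show at (308,208),(475,198),(477,356),(325,363).

```bash
python3 - <<'E'
from h import *
c=env.get_calibration("wrist")
P=plane(c,np.array([(308,208),(475,198),(477,356),(325,363)])*.64,48);print(P.round(),P.mean(0).round(),np.linalg.norm(np.diff(P,axis=0),axis=1).round())
E
```

```text
[[359. 375.  48.]
 [473. 369.  48.]
 [467. 253.  48.]
 [353. 260.  48.]] [413. 314.  48.] [115. 116. 115.]
```

Call:
step_arm --plan '[[[0,0,40,0,-0.8],[0,0,80,0,-0.8],[0,0,110,0,-0.8],[0,0,120,0,-0.8],[0,0,127,0,-0.8],[0,0,128,0,-0.8],[0,0,128,0,-0.8],[0,0,128,0,-0.8]]]'

```text
t: 5.3
eef_pos: [412.8, 312.6, 48.4]
tcp_rot: [3.14, -0.001, 1.457]
ft_force: [0.7, 0.9, -0.2]
opening: 0.312
grip_force: 29.9
```

Call:
step_arm --plan '[[[0,0,0,0,0],[0,0,0,0,0],[0,0,0,0,0],[0,0,-40,0,0],[0,0,-80,0,0],[0,0,-120,0,0],[0,0,-180,0,0.5],[0,0,-180,0,1]]]'

```text
t: 5.97
eef_pos: [412.8, 313.1, 232.3]
tcp_rot: [3.136, -0.004, 1.458]
ft_force: [-0.0, 0.2, 0.3]
opening: 0.59
grip_force: 0.0
```

```bash
python3 - <<'E'
from h import *
s=env.state();c=env.get_calibration("wrist");im=env.read_camera("wrist")
print(s["eef_pos"],s["tcp_rot"],s["opening"])
h=cv2.cvtColor(im,cv2.COLOR_BGR2HSV);m=cv2.inRange(h,(5,180,120),(20,255,255))
n,l,st,ce=cv2.connectedComponentsWithStats(m)
for i in range(1,n):
    if st[i][4]>20: print(st[i],ce[i].round(),plane(c,[ce[i]],62).round())
E
```

```text
[412.80086177 313.07582583 232.28857538] [ 3.13636029 -0.00377421  1.45778948] 0.5901734184021211
[243 167  20   3  46] [253. 168.] [[416. 324.  62.]]
[243 185  19   3  55] [252. 186.] [[411. 301.  62.]]
[284 190   7  13  27] [288. 197.] [[456. 281.  62.]]
[255 293  11   8  68] [260. 296.] [[404. 136.  62.]]
```

The spacer's stripes are now at (416,324) and (411,301) at height 62, so it lies in the tray. On to the bottle.

Call:
step_arm --plan '[[[-573,184,-60,112,1],[-573,184,-60,112,1],[-573,184,-60,112,1],[-573,184,-60,112,1],[-573,184,-60,112,1],[-573,184,-60,112,1],[-573,184,-60,112,1],[-573,184,-60,112,1]]]'

```text
t: 6.68
eef_pos: [476.8, -14.8, 260.4]
tcp_rot: [3.141, -0.0, 0.451]
ft_force: [0.8, 0.5, 0.5]
opening: 0.999
grip_force: 0.0
```

Call:
step_arm --plan '[[[-66,259,-28,54,1],[-66,259,-28,54,1],[-66,259,-28,54,1],[-66,259,-28,54,1],[-66,259,-28,54,1],[-66,259,-28,54,1],[-66,259,-28,54,1],[-66,259,-28,54,1]]]'

```text
t: 7.35
eef_pos: [532.5, -278.2, 287.6]
tcp_rot: [3.141, -0.0, -0.495]
ft_force: [0.0, 1.5, -0.2]
opening: 0.998
grip_force: 0.0
```

```bash
python3 - <<'E'
from h import *
import pickle
s=env.state();c=env.get_calibration("wrist");im=env.read_camera("wrist")
pickle.dump(c,open("w4.pkl","wb"));print(s["eef_pos"],s["tcp_rot"],s["opening"])
cv2.imwrite("pics/w4.png",im);cv2.imwrite("pics/w4b.png",cv2.resize(im,(800,600),interpolation=cv2.INTER_CUBIC))
E
```

```text
[ 532.47861194 -278.23391732  287.56058247] [ 3.14104096e+00 -4.07365687e-04 -4.95262264e-01] 0.9983815702974456
```

View pics/w4b.png

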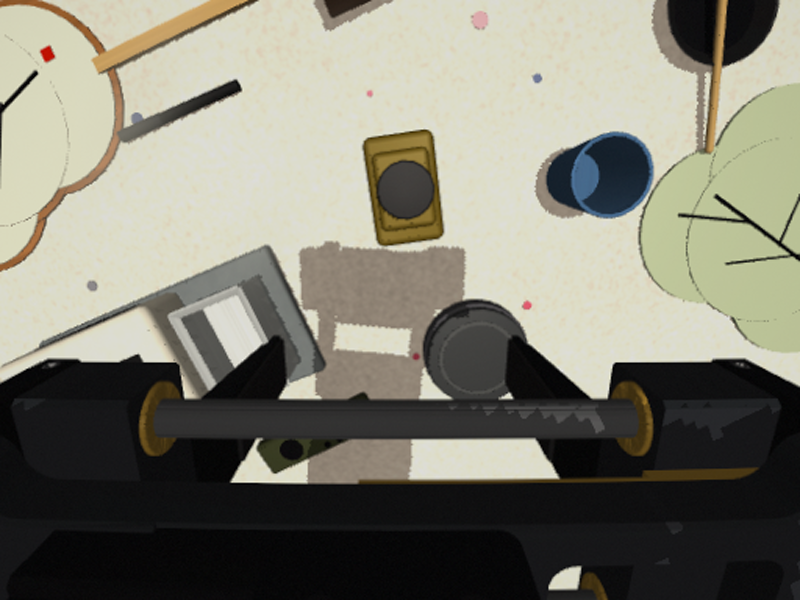

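The bottle's top face corners are at (363,142),(431,130),(443,238),(380,245), cap centre (405,190); the water cup and inkstone stay clear of the fingers.

```bash
python3 - <<'E'
from h import *
import pickle
c=pickle.load(open("w4.pkl","rb"));im=cv2.imread("pics/w4.png")
h=cv2.cvtColor(im,cv2.COLOR_BGR2HSV)
m=cv2.inRange(h,(15,90,40),(35,255,255));m[:,:220]=0;m[:,300:]=0;m[175:]=0;m[:75]=0
cs,_=cv2.findContours(m,cv2.RETR_EXTERNAL,cv2.CHAIN_APPROX_NONE);k=max(cs,key=cv2.contourArea)
r=cv2.minAreaRect(k);b=cv2.boxPoints(r);print(r)
def show(P):
    print(P.round(1).tolist(),P.mean(0).round(1),np.linalg.norm(np.diff(np.r_[P,P[:1]],axis=0),axis=1).round(1))
    for i in(0,1,2,3):
        e=P[(i+1)%4]-P[i];print(np.degrees(np.arctan2(e[1],e[0])).round(1),end=" ")
    print()
show(plane(c,b,112));show(plane(c,np.array([(363,142),(431,130),(443,238),(380,245)])*.64,112))
cm=cv2.inRange(h,(0,0,0),(180,110,75));cm[:,235:285]=cm[:,235:285];mk=np.zeros_like(cm);mk[98:143,238:282]=cm[98:143,238:282]
n,l,st,ce=cv2.connectedComponentsWithStats(mk);i=1+np.argmax(st[1:,4]);print(st[i],ce[i],plane(c,[ce[i]],160).round(1))
t=env.get_calibration("top")
print("cap two-view",tri(c,ce[i],t,(215+680/5,165+98/5)))
E
```

```text
((258.4599609375, 119.72000122070312), (69.7207260131836, 44.547725677490234), 81.8698959350586)
[[640.2, -309.1, 112.0], [621.4, -359.0, 112.0], [542.3, -332.2, 112.0], [561.9, -279.2, 112.0]] [ 591.5 -319.9  112. ] [53.3 83.5 56.5 83.8]
-110.7 161.3 69.7 -20.9 
[[637.2, -308.6, 112.0], [620.1, -358.6, 112.0], [542.1, -329.4, 112.0], [561.4, -281.7, 112.0]] [ 590.2 -319.6  112. ] [52.9 83.3 51.4 80.5]
-108.9 159.4 67.9 -19.6 
[ 241  103   37   37 1059] [259.19924457 120.95089707] [[ 591.6 -319.6  160. ]]
cap two-view (array([ 592.16771304, -319.20858444,  146.91391468]), np.float64(2.0617735280468463))
```

Call:
step_arm --plan '[[[71.5,8.5,0,-8.5,1],[71.5,8.5,0,-8.5,1],[71.5,8.5,30,-8.5,1],[71.5,8.5,70,-8.5,1],[71.5,8.5,110,-8.5,1],[71.5,8.5,140,-8.5,1],[71.5,8.5,160,-8.5,1],[71.5,8.5,160,-8.5,1]]]'

```text
t: 8.07
eef_pos: [589.8, -313.4, 123.5]
tcp_rot: [-3.14, 0.007, -0.334]
ft_force: [-0.6, -0.2, -0.7]
opening: 0.998
grip_force: 0.0
```

```bash
python3 - <<'E'
from h import *
s=env.state();print(s["eef_pos"],s["tcp_rot"],s["opening"])
R=s["tcp_rot"][2];d=np.array([591.3,-319.7])-s["eef_pos"][:2]
print("dx,dy",d@[np.cos(R),np.sin(R)],d@[np.sin(R),-np.cos(R)])
E
```

```text
[ 589.82139436 -313.36171887  123.45372252] [-3.13973971  0.00722377 -0.33413099] 0.9984618110710953
dx,dy 3.475461109316786 5.502840398942728
```

Call:
step_arm --plan '[[[0,0,0,0,1],[0,0,0,0,1],[0,0,0,0,1]]]'

```text
t: 8.32
eef_pos: [592.3, -315.4, 130.1]
tcp_rot: [3.141, -0.003, -0.336]
ft_force: [0.1, 0.4, 0.9]
opening: 0.997
grip_force: 0.0
```

```bash
python3 - <<'E'
from h import *
s=env.state();print(s["eef_pos"],s["tcp_rot"],s["opening"])
R=s["tcp_rot"][2];d=np.array([591.3,-319.7])-s["eef_pos"][:2]
print("dx,dy",d@[np.cos(R),np.sin(R)],d@[np.sin(R),-np.cos(R)])
E
```

```text
[ 592.2694728  -315.3698182   130.11712289] [ 3.14080623e+00 -2.92946244e-03 -3.35791027e-01] 0.9973480597084088
dx,dy 0.5115370074796991 4.4077978395996436
```

Call:
step_arm --plan '[[[1,4.5,20,0.6,1],[1,4.5,36,0.6,1],[1,4.5,41,0.6,1],[1,4.5,41,0.6,1],[1,4.5,41,0.6,0],[1,4.5,41,0.6,-0.2],[1,4.5,41,0.6,-0.2],[1,4.5,41,0.6,-0.2]]]'

```text
t: 8.98
eef_pos: [591.3, -319.9, 88.0]
tcp_rot: [3.141, -0.001, -0.347]
ft_force: [-0.3, 0.4, 0.9]
opening: 0.776
grip_force: 0.0
```

Call:
step_arm --plan '[[[0,0,0,0,-0.2],[0,0,0,0,-0.2],[0,0,0,0,-0.2],[0,0,-15,0,-0.2],[0,0,-30,0,-0.2],[0,0,-30,0,-0.2]]]'

```text
t: 9.48
eef_pos: [591.7, -320.2, 119.0]
tcp_rot: [3.141, -0.003, -0.347]
ft_force: [0.4, -1.0, -3.4]
opening: 0.587
grip_force: 29.9
```

Call:
step_arm --plan '[[[0,0,-40,0,-0.2],[0,0,-80,0,-0.2],[-30,-45,-95,-4,-0.2],[-60,-90,-95,-8,-0.2],[-90,-135,-95,-11,-0.2],[-110,-165,-95,-13.3,-0.2],[-120,-182,-95,-13.3,-0.2],[-120,-182,-95,-13.3,-0.2]]]'

```text
t: 10.15
eef_pos: [537.8, -103.0, 211.2]
tcp_rot: [-3.14, 0.003, -0.112]
ft_force: [0.5, -0.2, -5.2]
opening: 0.588
grip_force: 29.9
```

Call:
step_arm --plan '[[[0,0,0,0,-0.2],[0,0,0,0,-0.2],[0,0,0,0,-0.2],[0,0,0,0,-0.2]]]'

```text
t: 10.48
eef_pos: [540.2, -108.8, 211.5]
tcp_rot: [3.141, 0.0, -0.116]
ft_force: [-0.6, 0.5, -5.7]
opening: 0.589
grip_force: 29.9
```

```bash
python3 - <<'E'
from h import *
import pickle
s=env.state();c=env.get_calibration("wrist");im=env.read_camera("wrist")
pickle.dump(c,open("w5.pkl","wb"));print(s["eef_pos"],s["tcp_rot"],s["opening"],s["ft_force"])
cv2.imwrite("pics/w5.png",im);cv2.imwrite("pics/w5b.png",cv2.resize(im[90:330,96:416],(800,600),interpolation=cv2.INTER_CUBIC))
E
```

```text
[ 540.23819519 -108.83300972  211.51414904] [ 3.14142284e+00  4.70672957e-04 -1.16120891e-01] 0.5891407054634908 [-0.60905548  0.53094983 -5.66528475]
```

View pics/w5b.png

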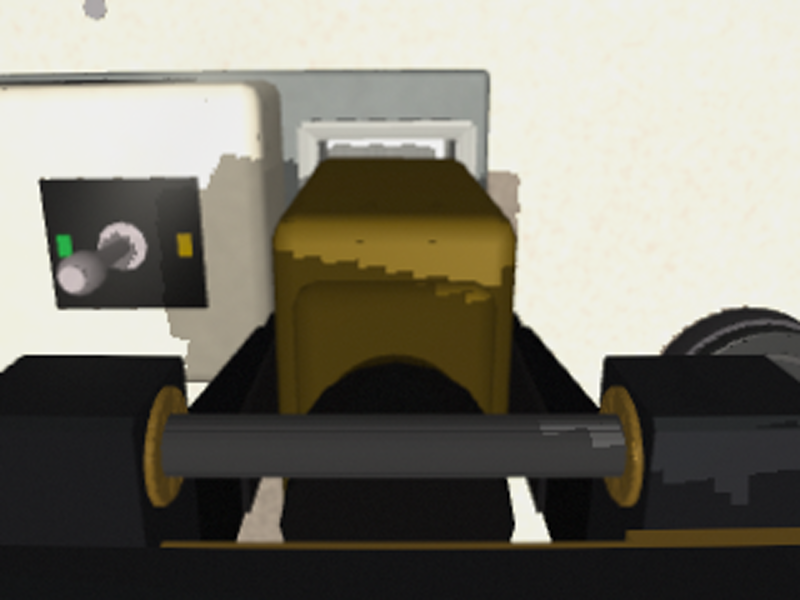

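The picture shows the bottle's bottom +x edge at crop (316,162)–(463,162), above the cup's rim, whose far outer corners are at (299,122) and (476,121).

```bash
python3 - <<'E'
from h import *
import pickle
c=pickle.load(open("w5.pkl","rb"));f=lambda a:np.array(a)/2.5+[96,90]-.3
M=np.array([[np.cos(.115),-np.sin(.115)],[np.sin(.115),np.cos(.115)]])  # world->mixer about cup est
o=np.array([540.5,-108])
for n,a,z in(("bottle bottom",[(316,162),(464,162)],123.5),("bottle top",[(277,222),(515,232)],235.5),("rim",[(299,122),(476,121)],90),("base corner",[(489,70)],22)):
    P=plane(c,f(a),z);print(n,P.round(1).tolist(),((P[:,:2]-o)@M.T).round(1).tolist())
E
```

```text
bottle bottom [[583.4, -86.3, 123.5], [576.8, -142.1, 123.5]] [[40.1, 26.5], [40.0, -29.7]]
bottle top [[583.8, -90.0, 235.5], [575.5, -142.0, 235.5]] [[41.0, 22.9], [38.6, -29.7]]
rim [[597.2, -77.3, 90.0], [588.9, -151.6, 90.0]] [[52.8, 37.0], [53.1, -37.8]]
base corner [[608.3, -168.1, 22.0]] [[74.3, -51.9]]
```

Call:
step_arm --plan '[[[1.5,-1,0,0,-0.2],[1.5,-1,15,0,-0.2],[1.5,-1,25,0,-0.2],[1.5,-1,30,0,-0.2],[1.5,-1,35,0,-0.2],[1.5,-1,40,0,-0.2],[1.5,-1,44,0,-0.2],[1.5,-1,44,0,-0.2]]]'

```text
t: 11.2
eef_pos: [541.5, -106.9, 167.4]
tcp_rot: [-3.141, 0.001, -0.115]
ft_force: [0.2, 0.5, -5.1]
opening: 0.587
grip_force: 29.9
```

Call:
step_arm --plan '[[[0,0,8,0,-0.2],[0,0,16,0,-0.2],[0,0,24,0,-0.2],[0,0,30,0,-0.2],[0,0,34,0,-0.2],[0,0,37,0,-0.2],[0,0,37,0,-0.2],[0,0,37,0,-0.2]]]'

```text
t: 11.87
eef_pos: [541.7, -107.0, 131.0]
tcp_rot: [3.142, 0.0, -0.115]
ft_force: [1.2, -0.7, -5.9]
opening: 0.589
grip_force: 29.9
```

Call:
step_arm --plan '[[[0,0,1.5,0,-0.2],[0,0,3,0,-0.2],[0,0,4,0,-0.2],[0,0,5,0,-0.2],[0,0,5,0,-0.2],[0,0,5,0,-0.2]]]'

```text
t: 12.37
eef_pos: [542.3, -106.9, 127.1]
tcp_rot: [3.141, -0.002, -0.115]
ft_force: [-0.4, 2.7, 6.1]
opening: 0.59
grip_force: 30.0
```

Call:
step_arm --plan '[[[0,0,1,0,-0.2],[0,0,1,0,-0.2],[0,0,1,0,-0.2]]]'

```text
t: 12.62
eef_pos: [542.5, -106.6, 126.9]
tcp_rot: [-3.141, -0.003, -0.115]
ft_force: [-0.7, 4.3, 13.5]
opening: 0.587
grip_force: 30.0
```

Call:
step_arm --plan '[[[0,0,-1,0,0.7],[0,0,-1,0,1],[0,0,-1,0,1],[0,0,-1,0,1],[0,0,-1,0,1],[0,0,-30,0,1],[0,0,-70,0,1],[0,0,-110,0,1]]]'

```text
t: 13.28
eef_pos: [541.1, -106.9, 235.7]
tcp_rot: [-3.141, 0.003, -0.115]
ft_force: [0.4, 0.0, 0.6]
opening: 0.995
grip_force: 0.0
```

```bash
python3 - <<'E'
from h import *
s=env.state();c=env.get_calibration("wrist");im=env.read_camera("wrist")
print(s["eef_pos"],s["tcp_rot"],s["opening"],s["ft_force"])
cv2.imwrite("pics/w6b.png",cv2.resize(im,(800,600),interpolation=cv2.INTER_CUBIC))
E
```

```text
[ 541.13494942 -106.87278376  235.66674241] [-3.14123459e+00  2.52796205e-03 -1.15050774e-01] 0.99549657390001 [0.4345169  0.01890454 0.55374035]
```

View pics/w6b.png

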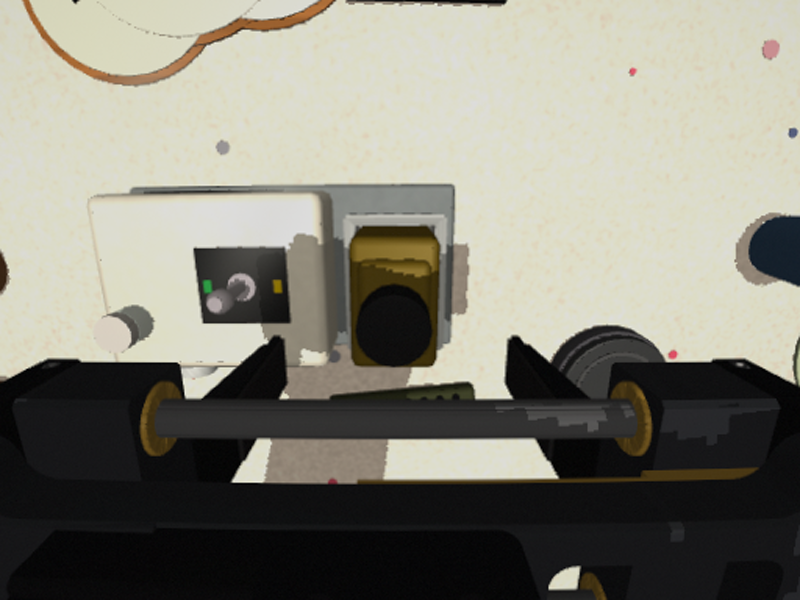

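The bottle sits in the cup, toggle knob at (219,301), jar lid at (117,331). Refining the toggle's place.

```bash
python3 - <<'E'
from h import *
c=env.get_calibration("wrist");s=env.state()
k=.64
K=plane(c,[(219*k,301*k)],138)[0];L=plane(c,np.array([(207,286),(277,286)])*k,88.5)
print("knob",K,"leds",L,L.mean(0));J=plane(c,[(113*k,331*k)],120)[0];print("jar",J)
c1=__import__("pickle").load(open("w1.pkl","rb"))
print("tri",tri(c,(219*k,301*k),c1,(399*k,97*k)))
g=np.array([550,-20.6])-s["eef_pos"][:2];R=s["tcp_rot"][2];print(g@[np.cos(R),np.sin(R)],g@[np.sin(R),-np.cos(R)])
E
```

```text
knob [556.30869375   8.90286213 138.        ] leds [[559.09425129  38.28038958  88.5       ]
 [552.58696423 -17.06062278  88.5       ]] [555.84060776  10.6098834   88.5       ]
jar [539.24901443 101.48323386 120.        ]
tri (array([554.52932823,  11.52432962, 131.34430109]), np.float64(1.1047900329605322))
-3.847215968018159 -87.12523530711486
```

Call:
step_arm --plan '[[[0,-85,0,-57,-1],[0,-85,0,-57,-1],[0,-85,0,-57,-1],[0,-85,0,-57,-1],[0,-85,0,-57,-1],[0,-85,0,-57,-1],[0,-85,0,-57,-1],[0,-85,0,-57,-1]]]'

```text
t: 14.0
eef_pos: [551.4, -22.5, 234.7]
tcp_rot: [-3.142, 0.0, 0.886]
ft_force: [1.1, 0.5, 0.8]
opening: 0.496
grip_force: 0.0
```

Call:
step_arm --plan '[[[0,0,0,-32.7,-1],[0,0,0,-32.7,-1],[0,0,0,-32.7,-1],[0,0,0,-32.7,-1],[0,0,0,-32.7,-1],[0,0,0,-32.7,-1],[0,0,30,-32.7,-1],[0,0,60,-32.7,-1]]]'

```text
t: 14.67
eef_pos: [552.2, -22.6, 175.4]
tcp_rot: [3.138, 0.0, 1.447]
ft_force: [1.0, 0.7, -0.7]
opening: 0.007
grip_force: 0.0
```

Call:
step_arm --plan '[[[0,0,20,0,-1],[0,0,40,0,-1],[0,0,50,0,-1],[0,0,50,0,-1],[0,0,50,0,-1],[0,0,50,0,-1]]]'

```text
t: 15.17
eef_pos: [552.0, -22.6, 126.0]
tcp_rot: [3.14, 0.0, 1.45]
ft_force: [-0.2, -0.8, 0.1]
opening: 0.005
grip_force: 0.0
```

Call:
step_arm --plan '[[[0,0,4,0,-1],[6,0,4,0,-1],[12,0,4,0,-1],[18,0,4,0,-1],[22,0,4,0,-1],[26,0,4,0,-1],[26,0,4,0,-1],[26,0,4,0,-1]]]'

```text
t: 15.83
eef_pos: [554.6, 3.5, 121.1]
tcp_rot: [3.141, 0.0, 1.451]
ft_force: [-0.6, -2.6, 1.9]
opening: 0.007
grip_force: 1.0
```

```bash
python3 - <<'E'
from h import *
s=env.state();c=env.get_calibration("wrist");im=env.read_camera("wrist")
print(s["eef_pos"],s["tcp_rot"],s["ft_force"]);f=[]
for i in range(6): env.read_camera("wrist");f.append(env.state()["ft_force"])
print(np.mean(f,0))
cv2.imwrite("pics/w7b.png",cv2.resize(im[:240,96:416],(800,600),interpolation=cv2.INTER_CUBIC))
E
```

```text
[554.62287991   3.48427481 121.10027024] [3.14136700e+00 2.06444482e-04 1.45113259e+00] [-0.60897204 -2.61186762  1.93061506]
[-0.49460488 -1.33466242  1.24684336]
```

View pics/w7b.png

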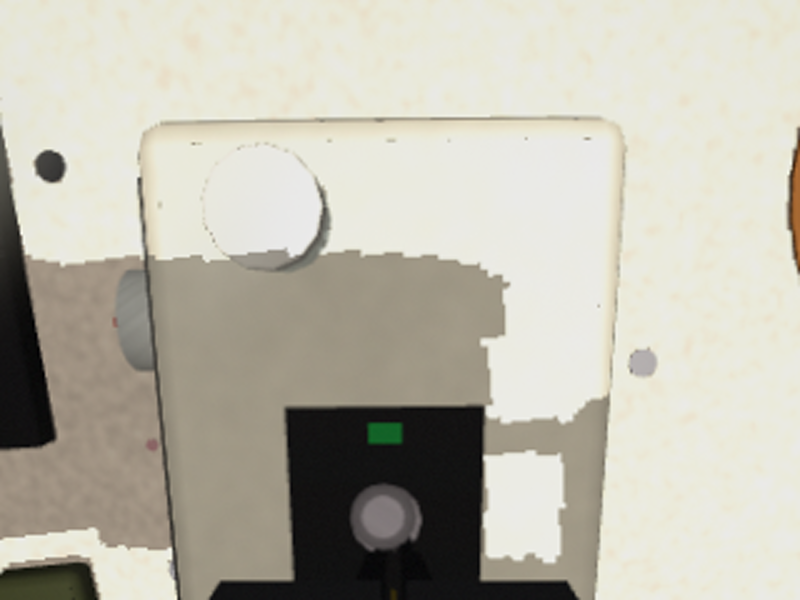

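The knob's flat top is at crop (385,516), with the fingertips just behind it at (393,560). Solving its tilt.

```bash
cat > tilt.py <<'E'
from h import *
import sys
def tilt(px):
    c=env.get_calibration("wrist");u=np.array([.115,.993])
    T=np.array([554.7,9.5])
    best=min(np.arange(-.2,.6,.005),key=lambda a:abs((plane(c,[px],86+54*np.cos(a))[0][:2]-T)@u-54*np.sin(a)))
    P=plane(c,[px],86+54*np.cos(best))[0];return best,P
E
python3 - <<'E'
from tilt import *
print(tilt((250,206.2)),env.state()["eef_pos"])
E
```

```text
(np.float64(0.2650000000000004), array([555.53513437,  23.75968132, 138.11499505])) [554.56958956   3.12608901 121.06057783]
```

Tilt about 0.265; 7 mm more gives about 0.43.

Call:
step_arm --plan '[[[3,0,0,0,-1],[6,0,0,0,-1],[7,0,0,0,-1],[7,0,0,0,-1],[7,0,0,0,-1],[7,0,0,0,-1],[7,0,0,0,-1],[7,0,0,0,-1]]]'

```text
t: 16.85
eef_pos: [555.2, 10.2, 120.9]
tcp_rot: [-3.141, 0.0, 1.451]
ft_force: [-1.7, -5.1, -4.1]
opening: 0.003
grip_force: 2.4
```

```bash
python3 - <<'E'
from tilt import *
im=env.read_camera("wrist");f=[env.state()["ft_force"]]
g=cv2.GaussianBlur(cv2.cvtColor(im,cv2.COLOR_BGR2GRAY),(3,3),0)
r=g[165:225,225:275];m=(r>90).astype(np.uint8);n,l,st,ce=cv2.connectedComponentsWithStats(m)
for i in range(1,n):
    if st[i][4]>20: print(st[i],(ce[i]+[225,165]).round(1),tilt(ce[i]+[225,165]))
for i in range(6): env.read_camera("wrist");f.append(env.state()["ft_force"])
print(env.state()["eef_pos"],np.mean(f,0))
E
```

```text
[  0   0  50   7 318] [248.6 167.7] (np.float64(0.5950000000000006), array([557.99931534,  52.5716731 , 130.72001894]))
[ 16  29  17  18 245] [249.1 202.7] (np.float64(0.43000000000000055), array([555.81131468,  32.16055247, 135.08415048]))
[35 46  4  8 21] [261.8 214.4] (np.float64(0.30000000000000043), array([562.55161409,  24.72170534, 137.58817041]))
[13 48  7 10 43] [240.3 217.5] (np.float64(0.2700000000000004), array([549.54604348,  24.46764228, 138.0436284 ]))
[555.32269494  10.24037332 121.03736367] [-1.58058805 -4.50078165 -3.74536716]
```

Call:
step_arm --plan '[[[0,0,0,0,-1],[0,0,0,0,-1],[0,0,0,0,-1],[0,0,0,0,-1],[0,0,0,0,-1],[0,0,0,0,-1],[0,0,0,0,-1],[0,0,0,0,-1]]]'

```text
t: 17.87
eef_pos: [555.3, 10.3, 121.0]
tcp_rot: [-3.141, 0.0, 1.451]
ft_force: [-1.3, -5.1, -3.2]
opening: 0.007
grip_force: 2.4
```

Tilt 0.43, held over 1.5 s. Now easing back slowly, then up and clear.

Call:
step_arm --plan '[[[0,0,0,0,-1],[-5,0,0,0,-1],[-10,0,0,0,-1],[-15,0,0,0,-1],[-20,0,0,0,-1],[-25,0,0,0,-1],[-32,0,0,0,-1],[-36,0,0,0,-1]]]'

```text
t: 18.53
eef_pos: [551.0, -26.3, 121.1]
tcp_rot: [3.141, 0.0, 1.45]
ft_force: [-0.1, -0.4, 0.2]
opening: 0.006
grip_force: 0.0
```

Call:
step_arm --plan '[[[0,0,-30,0,-1],[0,0,-70,0,-1],[0,0,-110,0,-1],[0,0,-150,0,-1],[0,0,-150,0,-1],[0,0,-150,0,-1],[0,0,-150,0,-1],[0,0,-150,0,-1]]]'

```text
t: 19.2
eef_pos: [550.5, -25.5, 269.6]
tcp_rot: [-3.139, -0.0, 1.45]
ft_force: [-0.6, -0.2, 0.9]
opening: 0.005
grip_force: 0.0
```

```bash
python3 - <<'E'
from h import *
s=env.state();print(s["t"],s["eef_pos"],s["ft_force"])
c=env.get_calibration("wrist");im=env.read_camera("wrist");t=env.get_calibration("top");ti=env.read_camera("top");c0=env.get_calibration("scene");si=env.read_camera("scene")
q=proj(c,[554.7,9.5,138]);print(q)
x,y=q[0].astype(int);print(x,y)
a=cv2.resize(im[max(0,y-60):y+60,x-80:x+80],(400,300),interpolation=cv2.INTER_CUBIC)
b=cv2.resize(ti[165:255,150:330],(400,300));d=cv2.resize(si[150:240,130:330],(400,300))
d2=cv2.resize(si[130:200,300:420],(400,300))
cv2.imwrite("pics/fin.png",np.vstack([np.hstack([a,b]),np.hstack([d,d2])]))
E
```

```text
19.2 [550.47961354 -25.51389295 269.59808034] [-0.62794732 -0.24837626  0.87114738]
[[252.88730547 151.94460421]]
252 151
```

View pics/fin.png

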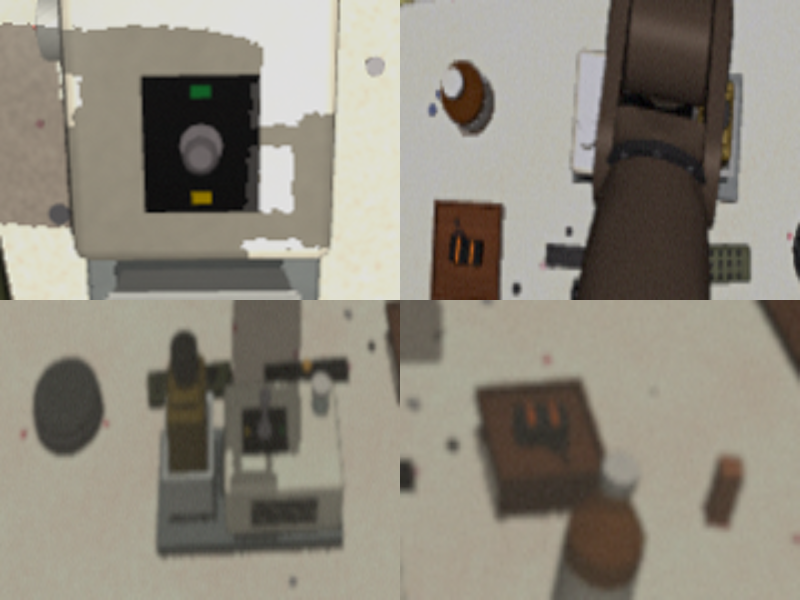

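The toggle is upright between its marks at (200,150), the bottle stands in the cup (lower left), the spacer lies in the tray, and the bystanders have not moved.

```bash
python3 -c "
from cell import env
print(env.job_done())"
```

```text
the job is handed in; nothing more can be done
None
```

I handed the job in at about 19 s; no verdict came back. The spacer was in the cup and now lies in the tray. The olive bottle was held until home on the cup floor. The toggle was held at about 0.43 rad for over a second and sprang back upright, and the final pictures show no bystander moved.

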